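Fit a cable-outlet cover into sloped bench trunking

ROBOT

A 7-joint arm with a two-finger parallel gripper is mounted at the origin on the work surface. World frame = base frame: x ahead of the robot, y to its left, z up, the work surface at z = 0. Lengths are in mm, angles in rad, forces in N, time in s.
With the tool pointing down it reaches from about 425 to 825 mm from the base axis. Payload 3.6 kg.
Tool frame: the origin (TCP) lies at the very end of the fingers, on their centre line; the grasp point (between the pads) lies 19 mm behind it; z points along the fingers, x is the direction in which the jaws open and shut, and the axes are right-handed (so a half turn about z gives the same grasp; the last joint's range is limited). The gripper opens to 93 mm and grips with 3 to 60 N. Pads are 15 mm wide; open, the fingers measure 128 mm over their backs; the gripper's body (75 mm by 188 mm) begins 65 mm behind the grasp point.
Start: joints at [1.214, 0.615, -0.013, 1.423, 0.008, 1.103, -0.04], TCP at [211.131, -614.724, 218.64] pointing down, gripper open.
Joint ranges: [-3.12, 3.12], [-0.3, 2.06], [-1.34, 1.32], [0.26, 2.42], [-1.36, 4.5], [0.01, 1.98], [-2.84, 2.84]. Speed limits (rad/s): [2.79, 2.79, 3.14, 3.14, 3.14, 3.14, 3.14].

INTERFACE

Orientations are given as a rotation vector (axis times angle).
In Python, from workcell import monitor, optics, sign_off gives the robot as it stands.
- The arm moves only by the tool move_arm, never from a script. Its argument "deltas" is a list of rows, each a list of 3 entries, a list of its own where there are three numbers: the shift along the tool's x, y, z in cm, then the turn, a rotation vector about the tool's x, y, z in degrees, then the finger opening in cm, from 0 to 9.3. A call has 1 to 20 rows; each row shifts and turns the commanded pose from where the row before left it, along the tool's axes as they then stand; what a row does not reach is not made up. A row lasts 1/12 s, in which the tool goes at most 41.7 mm and 7.16 degrees, less where a joint would pass 70% of its speed; a pose out of reach is approached as far as the arm can. A call is refused whole if a number of a shift passes 4.17 or a number of a turn 7.16, either way. A call with a gripper value outside its range is refused whole. The fingers move at their own pace and stop on an object; "grip_force" is the grip in N (left out, the last holds). Time passes only in rows, so rows that do not move let the fingers close. It gives the time, the measured TCP pose, the force and the opening at its end, in the units of the state.
- monitor.get_state(): the state, without advancing time (a new reading comes with each control period).
- optics.capture(name): name is "side" or "top" or "wrist"; returns a dict with "color" (420x560x3 uint8, red, green, blue), "mtx" (3x3 intrinsics, pixels), "R" (3x3) and "t" (3): a world point X has camera coordinates R X + t. Camera axes: x right, y down, z forward; pixel columns grow to the right and rows downward; lengths in mm; the calibration is good to about 2 mm. A picture is of the moment at which its call begins. There is no depth.
- sign_off(): hands the job in, once; it reports no verdict.
The state is a dict: "time": time; "joint_positions": joint angles; "qd": joint speeds; "effort": joint torques, N m; "ee_pos": TCP position; "orientation": TCP orientation; "force": force on the tool from outside, world axes, zero at the start; "moment": the same for the moment, N m; "finger_gap": finger opening in mm.
Only numpy, scipy, OpenCV 4.12 (cv2) and the standard library are available. Lean on these libraries where they do the work, as an engineer would, in place of code of your own. Each camera call takes 0.05 s, during which the arm holds its last target. There are 200 camera calls.

TASK

Fit the cover plate with the cable hood into the open bay of the sloped bench trunking: slide its plain edge up under the lapped lid without lifting the lid, and lay the plate flat and square on the two ledges between the covers on either side. Finish while still holding it with the gripper, pressing it firmly flat (a push of about 10 to 15 N) so that a colleague can drive the screws. Leave the other things on the bench where they are.

Things in the scene. Friction and masses are not known exactly. Their poses are not given: they have to be found in the camera images.
- cover_hood (a point): Centre of the cable hood on the loose cover to be fitted, half-way up the hood. The hood is a closed box on the plate, 54 mm along x, 50 mm along y (grip it across this width), 34 mm high above the plate. This point is 17 mm below the hood's top, 21 mm above the plate's underside, 64 mm from the plain edge (+x) and 40 mm from the edge with the screw holes (-x). Axes as cover.
- cover: The same cover: white plastic plate 104 mm (x) by 140 mm (y) by 4 mm, 110 to 210 g with its hood, lying flat on the bench, hood up. Origin: middle of the plate's underside. z out of the face; +x towards the plain edge that goes under the lid; -x towards the edge with two screw holes and the hood's dark cable mouth.
- cover_edge (a point): Middle of the cover's plain edge, on the underside (52 mm from the cover's origin along its x). Axes as cover.
- seat: Seat of the open bay, a face sloping up at 20 degrees. Origin: 75 mm above the bench, where the fitted cover's origin belongs. x up the slope to the lid, y along the trunking, z out of the face; the fitted cover's axes lie along these. Two ledges carry the plate, tops at z = 0: x -52 to -28 mm and x 28 to 62 mm; a stop at x = 62 mm. Nothing rises at the lower front edge: the plate can slide in from there.
- trunk: The whole trunking, fixed to the bench, grey metal, 478 mm long. Origin on the bench under the seat's origin; x level, up-slope; y along it. Front wall 52 mm before the origin, back 128 mm behind it and about 130 mm high. The bay is 152 mm wide between fitted covers (4 mm thick, in the same plane); the one on the -y side has a like hood, 160 mm from the bay's middle; the other has flat outlets.
- lid_edge (a point): Middle of the lid's free front edge, on its underside. The closed lid, a 3 mm grey sheet as long as the trunking, lies parallel to the seat, its underside 8 mm above the ledges, its front edge at x = 34 mm of the seat, so a cover in its place reaches 18 mm under it.
- lid (a joint): Angle of the trunking's lid, hinged along its back 94 mm from its front edge: 0 is closed (it rests by its own weight, 280 g), growing as the front edge lifts. Freely hinged, no latch.
- blank_cover: A bystander: a spare plain plate of the same size and white plastic, without hood, lying on the bench. Origin at the middle of its underside.
- screwdriver: A bystander: screwdriver about 200 mm long, lying on the bench.
- screw_tray: A bystander: open grey tray of screws, 75 x 100 x 22 mm.
- tape_roll: A bystander: black roll of tape lying flat, 90 mm across, 19 mm high.
- tube_rack: A bystander behind the trunking: orange rack of glass tubes, 240 x 100 mm, 86 mm high.
- dropper_bottle: A bystander behind the trunking: small brown bottle, 44 mm across, about 90 mm high.
- beaker: A bystander at the right: glass beaker, 72 mm across, 100 mm high.
Not all that is in view belongs to the job. Leave any green or orange look-alike of the cover alone.

How it is judged (in metres and radians):
On the way:
1. the gripper holds the cover with its plain edge under the lid (x of cover_edge in the frame of seat between 0.04 and 0.064 m and z of cover_edge in the frame of seat between -0.003 and 0.006 m and y of cover_edge in the frame of seat between -0.02 and 0.02 m and contact force between the fingers and cover above 1 N), for 0.1 s.
At the end, for the whole second after the job is handed in: Cover flat on both ledges (2 degrees, 2 mm), square in the bay (4.5 degrees, 9 mm sideways), its plain edge at least 10 mm under the lid, the lid fully down; the fingers still hold it and it is pressed on the seat with more than 6 N through the last second (x of cover_edge in the frame of seat between 0.044 and 0.064 m and y of cover_edge in the frame of seat between -0.009 and 0.009 m and z of cover_edge in the frame of seat between -0.002 and 0.002 m and angle between the z axis of cover and the z axis of seat, either way round below 0.035 rad and angle between the y axis of cover and the y axis of seat, either way round below 0.08 rad and value of joint lid below 0.015 rad and contact force between cover and seat above 6 N and contact force between the fingers and cover above 3 N and linear speed of cover below 0.02 m/s); the arm keeps its last pose, push and grip.
It fails at once if the lid is lifted by more than about 6 mm at its front edge (value of joint lid above 0.065 rad).
It fails at once if a bystander is moved by more than 30 mm (distance of any of blank_cover, screwdriver, screw_tray, tape_roll, tube_rack, dropper_bottle, beaker from where it was at the start of the episode above 0.03 m).
It also fails if it takes over 40 s, if anything falls off the work surface, if the arm or the gripper's body presses on something with over 40 N, if the wrist force passes 120 N, or if a joint passes its speed limit or range.

## Working session

There is one attempt and no reset: what is moved stays moved. The work goes in short steps, Python scripts to look and compute and a tool call to move; the robot and the scene stay as the last step left them, time stands still between calls to the robot, and variables do not carry over. Pictures are saved under pics/ and viewed, about 8 in all and at most 12, crops included, and the job is handed in when it is done.

Besides the shell and the picture viewer there is one more tool, called after "Call:" by a JSON object that holds its "api" and its "payload", one argument or row to a line. move_arm: Moves the arm, as the interface text tells. Its arguments: {"type":"object","properties":{"deltas":{"type":"array"},"grip_force":{"type":"number"}},"required":["deltas"]}

```bash
mkdir -p pics; ls; python3 - <<'E'
from workcell import monitor, optics
import cv2, numpy as np, pickle
s=monitor.get_state(); print(s)
d={}
for n in("side","top"):
    c=optics.capture(n); d[n]=c; cv2.imwrite(f"pics/{n}0.png",c["color"][:,:,::-1]); print(n,c["mtx"],c["R"],c["t"])
pickle.dump(d,open("c0.pkl","wb"))
E
```

```text
pics
{'time': 0.0, 'joint_positions': array([ 1.21347928,  0.61588718, -0.0125944 ,  1.42484113,  0.00811731,
        1.10340603, -0.04040679]), 'qd': array([-0.00072679, -0.00094233,  0.00114051, -0.00105221, -0.00058197,
       -0.00049542, -0.0002846 ]), 'effort': array([-3.77171127e-04, -4.58921814e+01,  2.09313026e-01, -1.65739882e+01,
       -6.09613094e-02,  2.05435051e-02,  2.37744880e-04]), 'ee_pos': array([ 210.87344784, -614.03023603,  217.52117595]), 'orientation': array([-2.55580095,  1.82447447,  0.00323968]), 'force': array([-0.7404704 ,  0.01662286,  0.10377307]), 'moment': array([-0.01168075,  0.0152173 ,  0.02384759]), 'finger_gap': 92.59542886300193}
side [[478.40188929   0.         274.80671701]
 [  0.         478.40188929 206.15002299]
 [  0.           0.           1.        ]] [[-0.83994368 -0.54238349  0.01774193]
 [-0.32842648  0.48203638 -0.81226656]
 [ 0.43200772 -0.68808508 -0.58301651]] [ 423.41985284  287.88436316 1476.59155391]
top [[409.51828629   0.         276.94273855]
 [  0.         409.51828629 210.42623699]
 [  0.           0.           1.        ]] [[ 1.72995126e-02 -9.99847442e-01  2.41232085e-03]
 [-9.93797511e-01 -1.74598107e-02 -1.09825600e-01]
 [ 1.09850964e-01 -4.97429115e-04 -9.93947945e-01]] [ -63.8998074   545.14019869 1438.9683836 ]
```

View pics/top0.png

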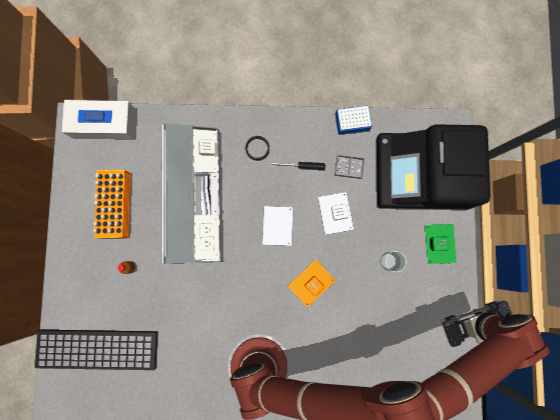

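View pics/side0.png

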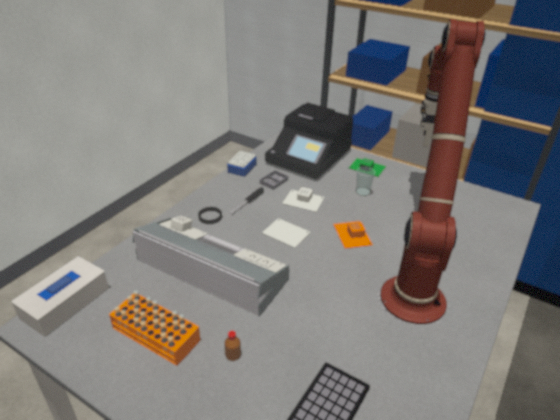

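Top view: the wanted cover is the white plate with a hood at (336,213). Things it could be taken for are the blank plate (278,226), the orange look-alike (311,283), the green look-alike (440,244), and the fixed hooded cover on the trunking (206,147). The trunking's lid is on the left, cols 163–193. Its covers are at cols 193–222, with the bay near (205,190). I'll check the choice with one close crop.

```bash
cat > h.py <<'E'
import numpy as np, cv2, pickle
def ray(c,uv,z):
    d=np.linalg.inv(c["mtx"])@np.array([uv[0],uv[1],1.]); C=-c["R"].T@c["t"]; w=c["R"].T@d
    return C+w*(z-C[2])/w[2]
def proj(c,X):
    p=c["mtx"]@(c["R"]@np.asarray(X,float)+c["t"]); return p[:2]/p[2]
E
python3 - <<'E'
from h import *
d=pickle.load(open("c0.pkl","rb")); c=d["top"]; im=c["color"][:,:,::-1].copy()
hsv=cv2.cvtColor(im,cv2.COLOR_BGR2HSV)
m=((hsv[...,2]>215)&(hsv[...,1]<30)).astype(np.uint8)
for k in cv2.findContours(m,cv2.RETR_EXTERNAL,cv2.CHAIN_APPROX_NONE)[0]:
    if cv2.contourArea(k)>150:
        r=cv2.minAreaRect(k); print(r,[ray(c,p,4).round(0)[:2].tolist() for p in cv2.boxPoints(r)])
a=cv2.resize(im[185:245,310:365],None,fx=7,fy=7,interpolation=cv2.INTER_CUBIC)
b=cv2.resize(im[118:268,155:230],None,fx=4,fy=4,interpolation=cv2.INTER_CUBIC)
o=np.zeros((600,800,3),np.uint8); o[:420,:385]=a; o[:,400:700]=b; cv2.imwrite("pics/crop1.png",o)
E
```

```text
((277.2613220214844, 225.4896240234375), (29.05950355529785, 38.137882232666016), 2.4895529747009277) [[426.0, -2.0], [565.0, -5.0], [562.0, -111.0], [423.0, -107.0]]
((335.4734802246094, 212.85678100585938), (38.05665588378906, 28.952194213867188), 79.50852966308594) [[602.0, -203.0], [623.0, -308.0], [486.0, -333.0], [465.0, -229.0]]
((206.0, 216.5), (87.0, 24.0), 90.0) [[682.0, 254.0], [684.0, 165.0], [366.0, 155.0], [364.0, 241.0]]
((205.0, 150.0), (24.0, 42.0), 0.0) [[690.0, 258.0], [849.0, 264.0], [851.0, 175.0], [691.0, 169.0]]
((354.23577880859375, 117.26858520507812), (19.626310348510742, 30.529817581176758), 82.40535736083984) [[934.0, -276.0], [952.0, -390.0], [877.0, -399.0], [859.0, -286.0]]
((94.43343353271484, 116.29605102539062), (64.57693481445312, 32.133750915527344), 1.3639274835586548) [[830.0, 752.0], [955.0, 759.0], [953.0, 516.0], [829.0, 512.0]]
```

View pics/crop1.png

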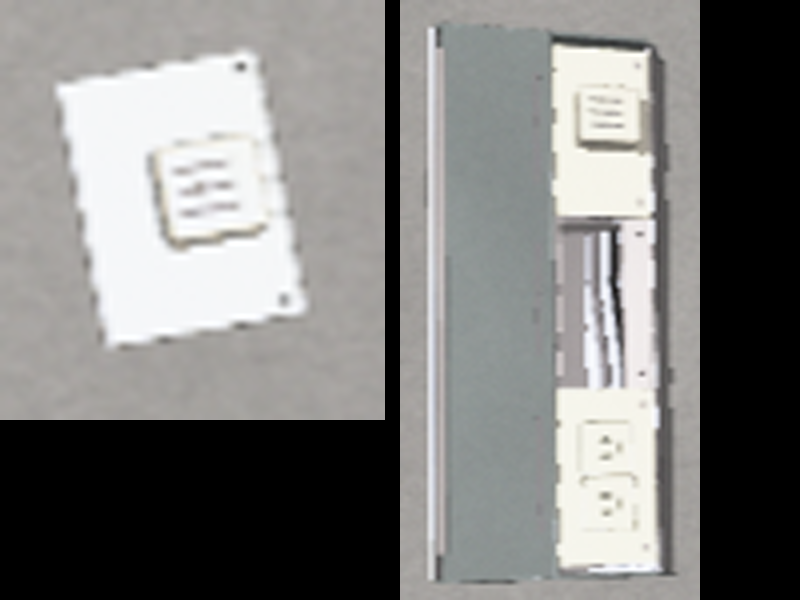

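The crop confirms the choice. The white plate has its two screw holes on the right long edge (world −y), and its plain edge faces the trunking (+y). The bay lies between the cream covers at crop rows 217–388, and the lid's front edge is at crop col 553. Next I'll fit the trunk pose and plan the approach.

```bash
cat >> h.py <<'E'
from scipy.linalg import logm, expm
from scipy.spatial.transform import Rotation as Ro
def T(R,p): M=np.eye(4); M[:3,:3]=R; M[:3,3]=p; return M
def cur():
    from workcell import monitor
    s=monitor.get_state(); return T(Ro.from_rotvec(s["orientation"]).as_matrix(),s["ee_pos"]), s
def rows(A,B,n=None):
    L=np.real(logm(np.linalg.inv(A)@B)); t=np.linalg.inv(A)@B
    w=np.degrees([L[2,1],L[0,2],L[1,0]])
    if n is None: n=int(np.ceil(max(np.linalg.norm(t[:3,3])/38,np.linalg.norm(w)/6.5,1)))
    S=expm(L/n); print("n",n,"shift cm",(S[:3,3]/10).round(3),"turn deg",(w/n).round(3)); return n
def frame(xdir,p):  # downward tool: jaws (tool x) along given xdir, z down
    z=np.array([0,0,-1.]); x=np.array(xdir,float); x/=np.linalg.norm(x); return T(np.c_[x,np.cross(z,x),z],p)
E
python3 - <<'E'
from h import *
d=pickle.load(open("c0.pkl","rb")); c=d["top"]; im=c["color"].astype(int)
g=im.sum(2)/3
hsv=cv2.cvtColor(c["color"],cv2.COLOR_RGB2HSV)
# lid front edge: largest brightness rise along cols 185..200
P=[]
for r in list(range(130,165))+list(range(220,258)):
    row=g[r,185:202]; half=(row[:4].mean()+row[-4:].mean())/2; k=np.argmax(row>half); u=185+k-1+(half-row[k-1])/(row[k]-row[k-1]); P.append(ray(c,(u,r),97)) 
P=np.array(P); vx,vy,x0,y0=cv2.fitLine(P[:,:2].astype(np.float32),cv2.DIST_HUBER,0,.01,.01).ravel(); print("lid edge dir",vx,vy,np.degrees(np.arctan2(vy,vx)),x0,y0)
P=[]
for r in list(range(132,170))+list(range(220,258)):
    row=g[r,212:226]; k=np.argmax(row<190); u=212+k-1+(190-row[k-1])/(row[k]-row[k-1]); P.append(ray(c,(u,r),61))
P=np.array(P); f=cv2.fitLine(P[:,:2].astype(np.float32),cv2.DIST_HUBER,0,.01,.01).ravel();print("front edge dir",f,np.degrees(np.arctan2(f[1],f[0])))
# bay edges by cream saturation along rows
for u in range(195,218,3):
    print(u,[int(x) for x in g[166:178,u]],[int(x) for x in g[208:222,u]])
# trunk ends
for u in (170,180,): print([int(x) for x in g[120:130,u]],[int(x) for x in g[258:268,u]])
A,s=cur(); print(A.round(3))
xd=np.array([-21,104.5]);xd/=np.linalg.norm(xd); yd=np.array([-xd[1],xd[0]])
for sg in(1,-1):
    rows(A,frame([*(sg*yd),0],[546,-280,200]))
E
```

```text
lid edge dir 0.9986636 0.051681545 2.9624538 591.42505 233.95616
front edge dir [9.9857551e-01 5.3356517e-02 5.6345178e+02 1.5431471e+02] 3.0585556
195 [242, 241, 242, 241, 241, 228, 164, 164, 119, 123, 147, 165] [195, 194, 195, 192, 156, 158, 166, 231, 242, 242, 242, 242, 242, 242]
198 [242, 241, 241, 241, 242, 241, 151, 140, 103, 104, 141, 155] [161, 161, 162, 164, 161, 162, 169, 233, 242, 241, 242, 242, 242, 242]
201 [242, 242, 241, 242, 241, 242, 142, 140, 100, 104, 132, 192] [228, 226, 159, 157, 159, 158, 165, 231, 242, 241, 242, 242, 241, 242]
204 [241, 242, 242, 242, 241, 240, 100, 128, 100, 102, 128, 128] [228, 226, 237, 237, 237, 238, 238, 229, 242, 242, 242, 241, 242, 241]
207 [241, 241, 242, 241, 241, 238, 98, 128, 100, 90, 147, 149] [219, 145, 125, 123, 123, 128, 185, 237, 242, 242, 242, 241, 242, 242]
210 [241, 241, 241, 241, 241, 239, 149, 206, 180, 183, 217, 216] [136, 136, 163, 161, 161, 163, 169, 230, 241, 241, 241, 241, 241, 242]
213 [241, 241, 237, 242, 241, 239, 173, 233, 233, 232, 219, 236] [237, 237, 237, 237, 237, 238, 238, 240, 242, 241, 241, 241, 241, 242]
216 [243, 242, 237, 238, 241, 240, 206, 232, 232, 232, 223, 234] [237, 237, 224, 206, 237, 237, 237, 229, 242, 240, 224, 221, 238, 242]
[163, 157, 159, 156, 149, 143, 143, 143, 143, 143] [147, 146, 145, 143, 143, 127, 160, 160, 163, 159]
[160, 162, 163, 160, 146, 143, 143, 144, 141, 143] [142, 143, 144, 143, 141, 110, 163, 163, 163, 161]
[[ 3.25000e-01 -9.46000e-01 -1.00000e-03  2.10917e+02]
 [-9.46000e-01 -3.25000e-01  2.00000e-03 -6.14084e+02]
 [-2.00000e-03  0.00000e+00 -1.00000e+00  2.17578e+02]
 [ 0.00000e+00  0.00000e+00  0.00000e+00  1.00000e+00]]
n 16 shift cm [-3.177 -1.051  0.113] turn deg [7.0e-03 6.0e-03 6.1e+00]
n 13 shift cm [ 0.831 -3.884  0.135] turn deg [-0.007  0.009 -6.339]
```

Call:
{"api": "move_arm", "payload": {
  "deltas": [
    [[-1.59,-3.27,0.13],[0,0,0],9.3],
    [[-1.59,-3.27,0.13],[0,0,0],9.3],
    [[-1.59,-3.27,0.13],[0,0,0],9.3],
    [[-1.59,-3.27,0.13],[0,0,0],9.3],
    [[-1.59,-3.27,0.13],[0,0,0],9.3],
    [[-1.59,-3.27,0.13],[0,0,0],9.3],
    [[-1.59,-3.27,0.13],[0,0,0],9.3],
    [[-1.59,-3.27,0.13],[0,0,0],9.3],
    [[-1.59,-3.27,0.13],[0,0,0],9.3],
    [[-1.59,-3.27,0.13],[0,0,0],9.3],
    [[-1.59,-3.27,0.13],[0,0,0],9.3],
    [[-1.59,-3.27,0.13],[0,0,0],9.3],
    [[-1.59,-3.27,0.13],[0,0,0],9.3],
    [[0,0,0],[0,0,-6.34],9.3],
    [[0,0,0],[0,0,-6.34],9.3],
    [[0,0,0],[0,0,-6.34],9.3],
    [[0,0,0],[0,0,-6.34],9.3],
    [[0,0,0],[0,0,-6.34],9.3],
    [[0,0,0],[0,0,-6.34],9.3],
    [[0,0,0],[0,0,-6.34],9.3]
  ]
}}

```text
time: 1.77
ee_pos: [545.6, -281.0, 201.2]
orientation: [-3.059, 0.716, 0.002]
force: [-0.3, 0.3, 0.5]
finger_gap: 93.0
```

Call:
{"api": "move_arm", "payload": {
  "deltas": [
    [[0,0,0],[0,0,-6.34],9.3],
    [[0,0,0],[0,0,-6.34],9.3],
    [[0,0,0],[0,0,-6.34],9.3],
    [[0,0,0],[0,0,-6.34],9.3],
    [[0,0,0],[0,0,-6.34],9.3],
    [[0,0,0],[0,0,-6.34],9.3],
    [[0,0,0],[0,0,0],9.3]
  ]
}}

```text
time: 2.35
ee_pos: [545.5, -281.3, 201.1]
orientation: [-3.125, -0.314, 0.002]
force: [0.7, -0.3, 0.2]
finger_gap: 92.8
```

```bash
python3 - <<'E'
from h import *
from workcell import optics
A,s=cur(); print(A.round(2), s["joint_positions"].round(2), s["time"],s["force"])
c=optics.capture("wrist"); pickle.dump(c,open("w1.pkl","wb")); cv2.imwrite("pics/w1.png",c["color"][:,:,::-1]); print(c["mtx"][0,0],-c["R"].T@c["t"],c["R"])
hsv=cv2.cvtColor(c["color"],cv2.COLOR_RGB2HSV)
m=((hsv[...,2]>215)&(hsv[...,1]<30)).astype(np.uint8)
for k in cv2.findContours(m,cv2.RETR_EXTERNAL,cv2.CHAIN_APPROX_NONE)[0]:
    if cv2.contourArea(k)>2000:
        r=cv2.minAreaRect(k); print(r,[ray(c,p,4).round(1)[:2].tolist() for p in cv2.boxPoints(r)])
E
```

```text
[[ 9.8000e-01  2.0000e-01 -0.0000e+00  5.4546e+02]
 [ 2.0000e-01 -9.8000e-01  0.0000e+00 -2.8130e+02]
 [-0.0000e+00 -0.0000e+00 -1.0000e+00  2.0107e+02]
 [ 0.0000e+00  0.0000e+00  0.0000e+00  1.0000e+00]] [ 0.69  0.61 -0.43  1.55  0.27  1.05  0.4 ] 2.35 [ 0.74843509 -0.26036608  0.15673621]
324.59798708557537 [ 532.68996088 -217.85209676  367.62762013] [[ 9.80011068e-01  1.98942582e-01 -3.94557772e-04]
 [ 1.93425490e-01 -9.52365728e-01  2.35767046e-01]
 [ 4.65283417e-02 -2.31130632e-01 -9.71809521e-01]]
((282.5, 162.0), (66.0, 127.0), 90.0) [[468.1, -231.8], [603.6, -204.3], [621.7, -275.4], [479.5, -304.3]]
```

View pics/w1.png

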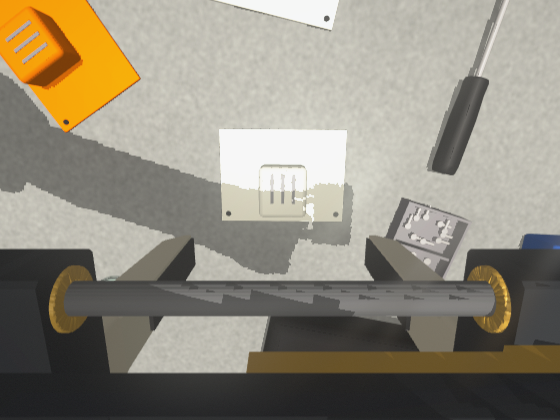

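The wrist view shows the plate square to the tool. Its plain edge is at row 129, cols 219–347; the holes are at (228,213) and (335,214); the hood top is at cols 259–306, centred near col 283.

```bash
python3 - <<'E'
from h import *
c=pickle.load(open("w1.pkl","rb")); A,s=cur()
for n,uv,z in [("plain L",(219.5,129),4),("plain R",(347,129.5),4),("scr L",(222.5,220),4),("scr R",(345,220),4),("holeL",(228,213),4),("holeR",(335,214),4)]:
    print(n,ray(c,uv,z).round(1)[:2],(np.linalg.inv(A)@np.r_[ray(c,uv,z),1])[:2].round(1))
g=c["color"].astype(int).sum(2)//3
print(g[190,250:316]); print(g[200,215:228],g[140,215:226],g[140,340:352],g[124:134,240],g[124:134,330])
for uv in [(259,185),(306,185),(283,166)]: print((np.linalg.inv(A)@np.r_[ray(c,uv,38),1])[:2].round(1))
E
```

```text
plain L [ 468.6 -231.7] [-65.7 -63.4]
plain R [ 604.8 -204.6] [ 73.2 -63.5]
scr L [ 488.1 -332.8] [-66.2  39.6]
scr R [ 627.9 -304.4] [76.4 39. ]
holeL [ 493.  -323.2] [-59.6  31.1]
holeR [ 614.7 -299.7] [64.4 31.8]
[205 206 206 206 206 206 206 206 191 199 227 239 239 246 241 210 239 240
 240 240 204 213 213 210 208 239 240 240 240 240 246 230 213 213 192 239
 240 240 240 240 246 240 214 185 184 206 239 240 240 246 246 246 246 200
 225 216 179 204 206 205 205 205 206 205 205 205]
[130 132 133 132 131 130 153 201 201 201 201 202 201] [190 191 192 194 231 246 247 247 247 247 247] [247 247 247 247 247 247 227 210 206 206 202 201] [195 195 192 194 185 237 247 247 247 247] [200 199 199 198 199 201 241 247 247 247]
[-21.2  -7.7]
[27.1 -8. ]
[  3.4 -27.4]
```

Call:
{"api": "move_arm", "payload": {
  "deltas": [
    [[0.33,0.05,3.0],[0,0,0],9.3],
    [[0,0,3.5],[0,0,0],9.3],
    [[0,0,3.5],[0,0,0],9.3],
    [[0,0,3.5],[0,0,0],9.3],
    [[0,0,2.5],[0,0,0],9.3],
    [[0,0,1.5],[0,0,0],9.3],
    [[0,0,0],[0,0,0],9.3],
    [[0,0,0],[0,0,0],9.3]
  ]
}}

```text
time: 3.07
ee_pos: [549.1, -280.7, 26.1]
orientation: [-3.126, -0.309, 0.002]
force: [0.4, 0.7, 1.2]
finger_gap: 93.2
```

Call:
{"api": "move_arm", "payload": {
  "deltas": [
    [[0,0,1.0],[0,0,0],9.3],
    [[0,0,0.6],[0,0,0],9.3],
    [[0,0,0.35],[0,0,0],9.3],
    [[0,0,0],[0,0,0],4.0],
    [[0,0,0],[0,0,0],4.0],
    [[0,0,0],[0,0,0],4.0],
    [[0,0,0],[0,0,0],4.0],
    [[0,0,0],[0,0,0],4.0],
    [[0,0,0],[0,0,0],4.0],
    [[0,0,0],[0,0,0],4.0],
    [[0,0,0],[0,0,0],4.0]
  ],
  "grip_force": 40
}}

```text
time: 3.98
ee_pos: [549.2, -281.1, 7.4]
orientation: [3.126, 0.311, -0.001]
force: [0.1, -0.4, 1.5]
finger_gap: 49.9
```

Gripped: the gap of 49.9 mm matches the 50 mm hood. The lid edge and front edge fits agree to 0.4 mm with the stated geometry. Next I'll compute the seat pose and the transport.

```bash
cat >> h.py <<'E'
th=np.radians(3.01); U=np.array([np.cos(th),np.sin(th),0]); N=np.array([-U[1],U[0],0]); a=np.radians(20)
def seat(uc,nc=174.5):
    p=U*uc+N*nc+[0,0,75]; X=N*np.cos(a)+np.array([0,0,np.sin(a)]); Y=-U; return T(np.c_[X,Y,np.cross(X,Y)],p)
C2T=T(np.diag([1,1,1.])@np.array([[0,-1,0],[-1,0,0],[0,0,-1.]]),[-12,0,7.4]) # TCP in cover frame
def tgt(S,x,y,z): return S@T(np.eye(3),[x,y,z])@C2T
E
python3 - <<'E'
from h import *
d=pickle.load(open("c0.pkl","rb")); c=d["top"]
C=-c["R"].T@c["t"]
def onseat(S,uv,z):
    w=c["R"].T@np.linalg.inv(c["mtx"])@np.array([*uv,1.]); n=S[:3,2]; q=S[:3,3]+n*z; return (np.linalg.inv(S)@np.r_[C+w*((q-C)@n)/(w@n),1])[:3]
S=seat(0)
for u in(198,204,210): print(onseat(S,(u,171.5),4).round(1),onseat(S,(u,214.5),4).round(1))
E
```

```text
[  15.7 -682.8    4. ] [  17.8 -531.9    4. ]
[  -5.3 -683.6    4. ] [  -2.9 -531.9    4. ]
[ -26.5 -684.4    4. ] [ -23.8 -532.     4. ]
```

Call:
{"api": "move_arm", "payload": {
  "deltas": [
    [[0,0,-1.0],[0,0,0],4.0],
    [[0,0,-2.0],[0,0,0],4.0],
    [[0,0,-3.5],[0,0,0],4.0],
    [[0,0,-3.5],[0,0,0],4.0],
    [[0,0,-3.5],[0,0,0],4.0],
    [[0,0,-3.5],[0,0,0],4.0],
    [[0,0,-2.5],[0,0,0],4.0],
    [[0,0,-1.0],[0,0,0],4.0],
    [[0,0,0],[0,0,0],4.0],
    [[0,0,0],[0,0,0],4.0]
  ]
}}

```text
time: 4.82
ee_pos: [548.6, -280.8, 211.4]
orientation: [-3.126, -0.311, 0.002]
force: [-0.2, -0.5, -2.7]
finger_gap: 49.5
```

```bash
sed -i '/^C2T/i S0=seat(607.7)' h.py; python3 - <<'E'
from h import *
A,s=cur(); B=tgt(S0,-35,0,90); print(S0[:3,3],B.round(2)); n=rows(A,B,16)
L=logm(np.linalg.inv(A)@B)
for f in(.25,.5,.75,1): print((A@expm(L*f))[:3,3].real.round(0))
E
```

```text
[597.6985696  206.16973564  75.        ] [[ 1.0000e+00  5.0000e-02 -2.0000e-02  6.0177e+02]
 [ 5.0000e-02 -9.4000e-01  3.4000e-01  1.2880e+02]
 [ 0.0000e+00 -3.4000e-01 -9.4000e-01  1.5045e+02]
 [ 0.0000e+00  0.0000e+00  0.0000e+00  1.0000e+00]]
n 16 shift cm [ 0.66  -2.414  0.79 ] turn deg [1.246 0.097 0.517]
[ 557. -180.  183.]
[568. -78. 163.]
[583.  26. 153.]
[602. 129. 150.]
```

Call:
{"api": "move_arm", "payload": {
  "deltas": [
    [[0.66,-2.41,0.79],[1.25,0.1,0.52],4.0],
    [[0.66,-2.41,0.79],[1.25,0.1,0.52],4.0],
    [[0.66,-2.41,0.79],[1.25,0.1,0.52],4.0],
    [[0.66,-2.41,0.79],[1.25,0.1,0.52],4.0],
    [[0.66,-2.41,0.79],[1.25,0.1,0.52],4.0],
    [[0.66,-2.41,0.79],[1.25,0.1,0.52],4.0],
    [[0.66,-2.41,0.79],[1.25,0.1,0.52],4.0],
    [[0.66,-2.41,0.79],[1.25,0.1,0.52],4.0],
    [[0.66,-2.41,0.79],[1.25,0.1,0.52],4.0],
    [[0.66,-2.41,0.79],[1.25,0.1,0.52],4.0],
    [[0.66,-2.41,0.79],[1.25,0.1,0.52],4.0],
    [[0.66,-2.41,0.79],[1.25,0.1,0.52],4.0],
    [[0.66,-2.41,0.79],[1.25,0.1,0.52],4.0],
    [[0.66,-2.41,0.79],[1.25,0.1,0.52],4.0],
    [[0.66,-2.41,0.79],[1.25,0.1,0.52],4.0],
    [[0.66,-2.41,0.79],[1.25,0.1,0.52],4.0],
    [[0,0,0],[0,0,0],4.0],
    [[0,0,0],[0,0,0],4.0]
  ]
}}

```text
time: 6.32
ee_pos: [600.9, 129.3, 148.7]
orientation: [-2.791, -0.076, 0.018]
force: [0.2, -1.4, -2.2]
finger_gap: 50.1
```

```bash
python3 - <<'E'
from h import *
from workcell import optics
A,s=cur(); print(s["ee_pos"],s["joint_positions"].round(2),s["force"],s["time"])
print("to pre:"); rows(A,tgt(S0,-35,0,30),4)
c=optics.capture("wrist"); pickle.dump(c,open("w2.pkl","wb")); cv2.imwrite("pics/w2.png",c["color"][:,:,::-1])
E
```

```text
[600.85267407 129.30674662 148.7027626 ] [ 0.26  0.7  -0.55  1.64 -0.01  0.83 -0.12] [ 0.23632229 -1.41078223 -2.18962319] 6.3167
to pre:
n 4 shift cm [ 2.600e-02 -1.000e-03  1.454e+00] turn deg [-0.016  0.054  0.019]
```

View pics/w2.png

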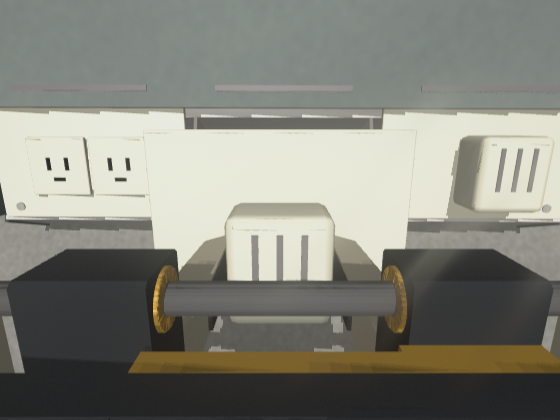

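The wrist view shows the lid's front edge at row 107, the bay side edges at cols 185 and 383, and the plate's plain edge at row 130, cols 146–414. It is parallel to the lid. I'll cast these rays onto the seat and plate planes.

```bash
cat >> h.py <<'E'
def onpl(c,F,uv,z):
    C=-c["R"].T@c["t"]; w=c["R"].T@np.linalg.inv(c["mtx"])@np.array([*uv,1.]); n=F[:3,2]; q=F[:3,3]+n*z; return (np.linalg.inv(F)@np.r_[C+w*((q-C)@n)/(w@n),1])[:3]
E
python3 - <<'E'
from h import *
c=pickle.load(open("w2.pkl","rb")); A,s=cur(); g=c["color"].astype(int).sum(2)//3
K=A@np.linalg.inv(C2T)   # believed cover frame
print("cover in seat",(np.linalg.inv(S0)@K).round(3))
for uv in[(146,130),(414,131)]: print("plate corner in cover",onpl(c,K,uv,4).round(1))
for uv in[(185,118),(383,118)]: print("bay edge in seat",onpl(c,S0,uv,4).round(1))
for uv in[(20,206),(546,209)]: print("hole in seat",onpl(c,S0,uv,4).round(1))
for u in (60,120,230,330,450,520): 
    print(u,"lid edge in seat",onpl(c,S0,(u,107.5),8).round(1),g[100:114,u])
print(g[118,178:192],g[118,376:390]); print(g[125:136,200],g[125:136,360],g[150,140:152],g[150,408:420])
E
```

```text
cover in seat [[ 1.0000e+00  1.0000e-03  0.0000e+00 -3.6828e+01]
 [-1.0000e-03  1.0000e+00 -2.0000e-03  4.2300e-01]
 [-0.0000e+00  2.0000e-03  1.0000e+00  8.8973e+01]
 [ 0.0000e+00  0.0000e+00  0.0000e+00  1.0000e+00]]
plate corner in cover [53.6 68.3  4. ]
plate corner in cover [ 53.5 -67.7   4. ]
bay edge in seat [25.3 73.9  4. ]
bay edge in seat [ 25.6 -78.1   4. ]
hole in seat [-44.5 214.    4. ]
hole in seat [ -46.  -216.7    4. ]
60 lid edge in seat [ 32.7 166.3   8. ] [133 133 132 134 132 132 117 110 135 149 150 178 215 226]
120 lid edge in seat [ 32.8 121.1   8. ] [130 130 130 131 131 132 122 104 131 154 154 154 193 224]
230 lid edge in seat [32.9 38.4  8. ] [136 135 134 135 135 135 130 115 132 157 159 157 157 155]
330 lid edge in seat [ 33.  -36.6   8. ] [132 131 133 132 132 132 133 120 119 142 152 151 151 152]
450 lid edge in seat [  33.1 -126.4    8. ] [140 139 139 139 140 139 140 133 122 135 151 153 153 154]
520 lid edge in seat [  33.2 -178.7    8. ] [134 134 134 134 134 134 134 131 117 124 143 148 148 184]
[228 229 228 229 228 217 122  95  95  94  95  95  95  95] [123 123 123 124 124 117 116 201 225 225 225 225 225 225]
[ 92  94  93  94 176 222 227 228 228 227 228] [105 105 105 105 173 218 225 214 215 225 226] [227 227 228 227 225 218 227 227 228 227 227 227] [224 224 224 224 224 225 209 224 225 225 225 225]
```

```bash
python3 - <<'E'
from h import *
c=pickle.load(open("w2.pkl","rb")); A,s=cur(); g=c["color"].astype(int).sum(2)//3
K=A@np.linalg.inv(C2T)
for r in(140,155,190,205,225,235): 
    l,q=g[r,136:164],g[r,400:422]; print(r,l.tolist(),q.tolist())
for z in(4,0,-4,-8):
    print(z,onpl(c,K,(146,130),z).round(1),onpl(c,K,(414,131),z).round(1),onpl(c,K,(150,235),z).round(1),onpl(c,K,(409,235),z).round(1))
R=c["R"]@A[:3,:3]; print("cam in tool",(np.linalg.inv(A)@np.r_[-c["R"].T@c["t"],1]).round(1))
E
```

```text
140 [210, 203, 202, 203, 226, 228, 227, 212, 216, 227, 227, 227, 228, 228, 227, 227, 228, 227, 227, 228, 228, 228, 228, 228, 228, 227, 227, 227] [223, 223, 223, 223, 223, 223, 223, 223, 223, 223, 223, 223, 223, 223, 224, 206, 223, 224, 224, 224, 224, 224]
155 [227, 227, 227, 227, 227, 227, 227, 227, 227, 215, 227, 227, 228, 228, 228, 228, 228, 227, 227, 228, 228, 228, 228, 227, 228, 228, 228, 228] [225, 224, 225, 225, 225, 225, 225, 225, 225, 225, 225, 225, 225, 224, 213, 225, 226, 225, 225, 226, 226, 226]
190 [226, 226, 225, 226, 226, 226, 226, 226, 226, 226, 226, 226, 219, 222, 227, 228, 228, 228, 228, 228, 227, 228, 227, 227, 228, 227, 228, 227] [226, 226, 226, 226, 226, 226, 226, 226, 226, 226, 213, 225, 225, 225, 225, 225, 225, 225, 225, 226, 225, 225]
205 [226, 226, 226, 226, 226, 225, 226, 226, 226, 226, 226, 225, 226, 226, 213, 227, 227, 227, 227, 226, 227, 227, 227, 227, 227, 227, 227, 227] [225, 225, 226, 225, 225, 225, 225, 226, 226, 207, 225, 225, 225, 225, 225, 225, 225, 225, 225, 225, 225, 225]
225 [103, 103, 102, 100, 100, 101, 101, 102, 102, 101, 102, 103, 103, 104, 105, 105, 194, 226, 225, 225, 225, 226, 225, 226, 226, 226, 226, 226] [225, 225, 225, 225, 225, 225, 225, 165, 111, 106, 106, 106, 106, 105, 106, 105, 105, 105, 104, 104, 104, 104]
235 [150, 150, 151, 150, 150, 149, 147, 147, 147, 148, 149, 151, 151, 151, 150, 147, 146, 202, 224, 225, 225, 225, 225, 225, 225, 225, 225, 226] [224, 224, 225, 224, 224, 224, 194, 151, 149, 149, 148, 151, 153, 153, 152, 151, 149, 148, 147, 149, 150, 151]
4 [53.6 68.3  4. ] [ 53.5 -67.7   4. ] [-2.4 71.4  4. ] [ -2.  -70.5   4. ]
0 [53.6 69.9  0. ] [ 53.4 -69.3  -0. ] [-3.8 73.1 -0. ] [ -3.3 -72.2   0. ]
-4 [53.6 71.6 -4. ] [ 53.4 -70.9  -4. ] [-5.1 74.8 -4. ] [ -4.7 -73.8  -4. ]
-8 [53.5 73.2 -8. ] [ 53.4 -72.5  -8. ] [-6.5 76.5 -8. ] [ -6.  -75.5  -8. ]
cam in tool [  -0.4  -66.6 -165.9    1. ]
```

The plate's side edges read 138.7 mm at both the front and the back, so it has no pitch in the grip. The wrist view puts the bay's centre at y ≈ −2 mm, so I'll aim there. Now down to just above the ledges, before the lid.

```bash
python3 - <<'E'
from h import *
A,s=cur(); rows(A,tgt(S0,-33,-2,8),6)
E
```

```text
n 6 shift cm [ 0.042 -0.064  1.35 ] turn deg [ 0.004  0.022 -0.009]
```

Call:
{"api": "move_arm", "payload": {
  "deltas": [
    [[0.04,-0.06,1.6],[0,0,0],4.0],
    [[0.04,-0.06,2.0],[0,0,0],4.0],
    [[0.04,-0.06,2.0],[0,0.1,0],4.0],
    [[0.04,-0.06,1.5],[0,0,0],4.0],
    [[0.04,-0.06,0.7],[0,0,0],4.0],
    [[0.04,-0.06,0.3],[0,0,0],4.0],
    [[0,0,0],[0,0,0],4.0],
    [[0,0,0],[0,0,0],4.0]
  ]
}}

```text
time: 7.03
ee_pos: [604.6, 158.5, 77.0]
orientation: [-2.791, -0.071, 0.006]
force: [-0.3, 0.6, -1.2]
finger_gap: 49.6
```

```bash
cat >> h.py <<'E'
def rep():
    A,s=cur(); K=np.linalg.inv(S0)@A@np.linalg.inv(C2T); F=S0[:3,:3].T@s["force"]
    print("t",s["time"],"cover in seat",K[:3,3].round(1),"rot deg",np.degrees(Ro.from_matrix(K[:3,:3]).as_rotvec()).round(2),"F seat",F.round(1),"M",s["moment"].round(2),"gap",round(s["finger_gap"],1)); return A
E
python3 -c "
from h import *; rep()"
```

```text
t 7.0333 cover in seat [-32.4  -4.5  10.9] rot deg [-0.31 -0.02 -0.06] F seat [ 0.2  0.2 -1.4] M [-0.5  -0.11  0.04] gap 49.6
```

Call:
{"api": "move_arm", "payload": {
  "deltas": [
    [[-0.2,0,0.3],[0,0,0],4.0],
    [[0,0,0.3],[0,0,0],4.0],
    [[0,0,0.1],[0,0,0],4.0],
    [[0,0,0],[0,0,0],4.0],
    [[0,0,0],[0,0,0],4.0]
  ]
}}

```text
time: 7.45
ee_pos: [601.9, 161.6, 70.1]
orientation: [-2.791, -0.072, 0.007]
force: [0.4, -0.1, -1.3]
finger_gap: 49.8
```

```bash
python3 - <<'E'
from h import *
from workcell import optics
rep()
c=optics.capture("wrist"); pickle.dump(c,open("w3.pkl","wb")); cv2.imwrite("pics/w3.png",c["color"][:,:,::-1])
E
```

```text
t 7.45 cover in seat [-31.7  -1.9   3.3] rot deg [-0.25 -0.04 -0.01] F seat [-0.6 -0.4 -1.2] M [-0.48 -0.1  -0.08] gap 49.8
```

View pics/w3.png

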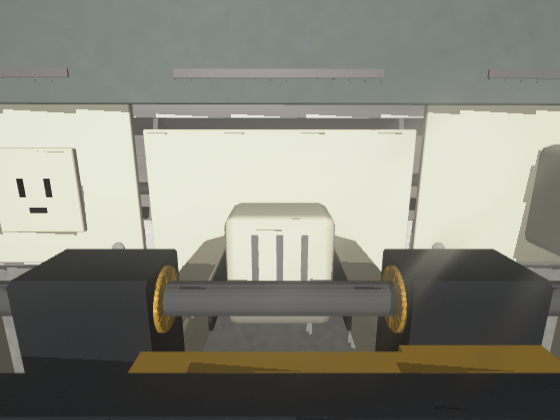

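The wrist view shows the plate (cols 142–416) centred between the side covers (cols ~135 and 423), with the plain edge at row 130 short of the lid at row 104. Now I'll probe down for the ledge.

Call:
{"api": "move_arm", "payload": {
  "deltas": [
    [[0,0,0.1],[0,0,0],4.0],
    [[0,0,0.1],[0,0,0],4.0],
    [[0,0,0],[0,0,0],4.0],
    [[0,0,0],[0,0,0],4.0]
  ]
}}

```text
time: 7.83
ee_pos: [601.8, 162.3, 68.0]
orientation: [-2.791, -0.072, 0.007]
force: [0.5, -1.1, -1.3]
finger_gap: 49.5
```

```bash
python3 -c "
from h import *; rep()"
```

```text
t 7.8333 cover in seat [-31.7  -1.8   1.1] rot deg [-0.23 -0.05 -0.02] F seat [-1.5 -0.5 -0.9] M [-0.46 -0.1   0.  ] gap 49.5
```

Call:
{"api": "move_arm", "payload": {
  "deltas": [
    [[0,0,0.1],[0,0,0],4.0],
    [[0,0,0.1],[0,0,0],4.0],
    [[0,0,0],[0,0,0],4.0],
    [[0,0,0],[0,0,0],4.0]
  ]
}}

```text
time: 8.17
ee_pos: [602.0, 162.5, 67.5]
orientation: [-2.791, -0.072, 0.007]
force: [-0.9, -2.6, 6.4]
finger_gap: 49.9
```

```bash
python3 -c "
from h import *; rep()"
```

```text
t 8.1667 cover in seat [-31.7  -2.1   0.6] rot deg [-0.25 -0.03 -0.02] F seat [-0.2  1.1  6.9] M [-0.45  0.71  0.29] gap 49.9
```

Contact at believed z ≈ 0.8 mm. I'll lift about 2 mm clear, then slide up under the lid, checking partway.

Call:
{"api": "move_arm", "payload": {
  "deltas": [
    [[0,0,-0.2],[0,0,0],4.0],
    [[0,0,-0.13],[0,0,0],4.0],
    [[0,-0.4,0],[0,0,0],4.0],
    [[0,-0.5,0],[0,0,0],4.0],
    [[0,-0.5,0],[0,0,0],4.0],
    [[0,-0.3,0],[0,0,0],4.0],
    [[0,0,0],[0,0,0],4.0],
    [[0,0,0],[0,0,0],4.0]
  ]
}}

```text
time: 8.83
ee_pos: [600.9, 178.4, 75.2]
orientation: [-2.791, -0.073, 0.007]
force: [-0.0, -0.4, -1.8]
finger_gap: 49.5
```

```bash
python3 -c "
from h import *; rep()"
```

```text
t 8.8333 cover in seat [-14.1  -1.8   2.4] rot deg [-0.23 -0.06  0.04] F seat [-1.   0.  -1.6] M [-0.49 -0.15 -0.03] gap 49.5
```

Call:
{"api": "move_arm", "payload": {
  "deltas": [
    [[0,-0.4,0],[0,0,0],4.0],
    [[0,-0.4,0],[0,0,0],4.0],
    [[0,-0.4,0],[0,0,0],4.0],
    [[0,-0.15,0],[0,0,0],4.0],
    [[0,0,0],[0,0,0],4.0],
    [[0,0,0],[0,0,0],4.0]
  ]
}}

```text
time: 9.33
ee_pos: [600.4, 190.6, 79.8]
orientation: [-2.791, -0.072, 0.007]
force: [-0.6, 0.3, -2.0]
finger_gap: 49.8
```

```bash
python3 - <<'E'
from h import *
from workcell import optics
A=rep()
c=optics.capture("wrist"); pickle.dump(c,open("w4.pkl","wb")); cv2.imwrite("pics/w4.png",c["color"][:,:,::-1])
E
```

```text
t 9.3333 cover in seat [-1.1 -1.9  2.5] rot deg [-0.24 -0.04  0.01] F seat [-0.4  0.6 -2. ] M [-0.54 -0.08  0.04] gap 49.8
```

View pics/w4.png

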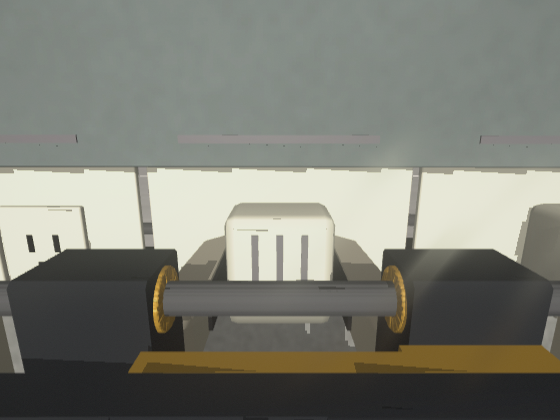

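The wrist view shows the plate's plain edge hidden beneath the lid (lid edge at row 167, all along), with equal side gaps (bay 138–421, plate 149–411). Now I'll press down.

Call:
{"api": "move_arm", "payload": {
  "deltas": [
    [[0,0,0.1],[0,0,0],4.0],
    [[0,0,0.1],[0,0,0],4.0],
    [[0,0,0.1],[0,0,0],4.0],
    [[0,0,0],[0,0,0],4.0],
    [[0,0,0],[0,0,0],4.0],
    [[0,0,0],[0,0,0],4.0]
  ]
}}

```text
time: 9.88
ee_pos: [600.5, 190.7, 77.8]
orientation: [-2.791, -0.071, 0.007]
force: [-1.5, -2.9, 4.9]
finger_gap: 49.9
```

```bash
python3 - <<'E'
from h import *
A=rep(); c=pickle.load(open("w4.pkl","rb"))
print("lid edge in S0",onpl(c,S0,(280,167),8).round(1))
E
```

```text
t 9.8833 cover in seat [-1.7 -2.   0.6] rot deg [-0.24 -0.01 -0.05] F seat [-1.   1.7  5.6] M [-0.54  0.59  0.25] gap 49.9
lid edge in S0 [32.3 -2.1  8. ]
```

Call:
{"api": "move_arm", "payload": {
  "deltas": [
    [[0,0,0.05],[0,-0.25,0],4.0],
    [[0,0,0.05],[0,0,0],4.0],
    [[0,0,0],[0,0,0],4.0],
    [[0,0,0],[0,0,0],4.0],
    [[0,0,0],[0,0,0],4.0],
    [[0,0,0],[0,0,0],4.0]
  ]
}}

```text
time: 10.38
ee_pos: [600.5, 190.8, 77.6]
orientation: [-2.792, -0.072, 0.013]
force: [-4.3, -4.8, 9.8]
finger_gap: 49.7
```

```bash
python3 -c "
from h import *; rep()"
```

```text
t 10.3833 cover in seat [-1.7 -2.   0.4] rot deg [-0.02  0.01 -0.04] F seat [-0.9  4.5 10.8] M [-0.62  0.65  0.27] gap 49.7
```

Call:
{"api": "move_arm", "payload": {
  "deltas": [
    [[-0.06,0,0],[0,0,0],4.0],
    [[0,0,0],[0,0,0],4.0],
    [[0,0,0],[0,0,0],4.0],
    [[0,0,0],[0,0,0],4.0],
    [[0,0,0],[0,0,0],4.0],
    [[0,0,0],[0,0,0],4.0],
    [[0,0,0],[0,0,0],4.0],
    [[0,0,0],[0,0,0],4.0]
  ]
}}

```text
time: 11.05
ee_pos: [600.5, 190.8, 77.7]
orientation: [-2.792, -0.072, 0.011]
force: [-1.2, -4.1, 7.7]
finger_gap: 49.6
```

```bash
python3 - <<'E'
from h import *
from workcell import optics
rep()
c=optics.capture("wrist"); pickle.dump(c,open("w5.pkl","wb")); cv2.imwrite("pics/w5.png",c["color"][:,:,::-1]); rep()
A,_=cur(); K=A@np.linalg.inv(C2T)
print("believed cover edge in S0", (np.linalg.inv(S0)@K@[52,0,0,1])[:3].round(1))
E
```

```text
t 11.05 cover in seat [-1.7 -2.   0.4] rot deg [-0.07 -0.01 -0.05] F seat [-1.1  1.4  8.6] M [-0.64  0.72  0.29] gap 49.6
t 11.1 cover in seat [-1.7 -2.   0.4] rot deg [-0.08 -0.01 -0.05] F seat [-1.8  1.3  9.7] M [-0.62  0.63  0.33] gap 49.8
believed cover edge in S0 [50.3 -2.1  0.4]
```

View pics/w5.png

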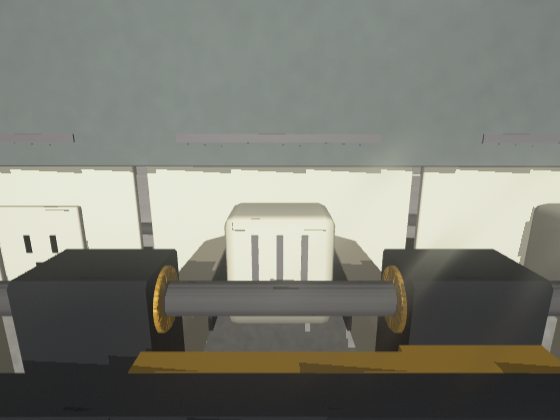

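The final look shows the lid edge straight and level at row 167, as before, with the plate centred and square. A touch more push, then hand in.

Call:
{"api": "move_arm", "payload": {
  "deltas": [
    [[0,0,0.03],[0,0,0],4.0],
    [[0,0,0],[0,0,0],4.0],
    [[0,0,0],[0,0,0],4.0],
    [[0,0,0],[0,0,0],4.0],
    [[0,0,0],[0,0,0],4.0],
    [[0,0,0],[0,0,0],4.0]
  ]
}}

```text
time: 11.6
ee_pos: [600.5, 190.8, 77.6]
orientation: [-2.792, -0.072, 0.011]
force: [-1.7, -5.0, 10.6]
finger_gap: 49.7
```

```bash
python3 - <<'E'
from h import *
from workcell import sign_off, monitor
rep()
F=S0[:3,:3].T@monitor.get_state()["force"]
if 8<F[2]<16: print(sign_off())
E
```

```text
t 11.6 cover in seat [-1.7 -2.   0.4] rot deg [-0.07  0.   -0.05] F seat [-1.   1.9 11.6] M [-0.61  0.76  0.33] gap 49.7
the job is handed in; nothing more can be done
None
```

The cover is fitted in the open bay and I handed the job in at 11.6 s, with the gripper still holding the hood and pressing the plate down. No verdict came back, so the figures below are my own last checks.

- **How it went:** I gripped the white cover by its hood and probed the front ledge just before the lid. I then lifted it about 1.6 mm, slid it under the lid with no force felt, and pressed it flat.
- **Press and grip:** the push on the seat read 11.6 N, or about 13 N with the cover's weight added. The finger gap was 49.7 mm, with the grip set to 40 N.
- **Position:** the plain edge is about 18 mm under the lid and the tilt from the arm's pose is below 0.1°. The side gaps are even in the wrist view, and the lid edge looks straight and unmoved.
- **Disagreements:** the top and wrist cameras differed by about 2 mm on the bay's centre and 1–2 mm on the lid edge; I followed the wrist view. About 2 N of sideways friction and a wrist moment of 0.76 N m remained at the end.
- **Not checked:** I did not look directly at the upper ledge under the lid, so flatness there rests on the arm's pose and the push. I also took no final picture of the other things on the bench; nothing in the moves suggested contact with them.

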